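# Drive the grinding insert out of a spice mill with its ejector rod

## Robot

A 6-joint arm with a two-finger parallel gripper is mounted at the origin on a cart in front of the work surface, level with it; the furniture and walls round the work are solid. World frame = base frame: x ahead of the robot, y to its left, z up, the work surface at z = 0. Lengths are in m, angles in rad, forces in N, time in s.
With the tool pointing down it reaches from about 0.275 to 0.725 m from the base axis. Payload 5.6 kg.
Tool frame: the origin (TCP) lies between the finger pads; the fingertips stand 22 mm ahead of it and the grasp point (between the pads) lies 3 mm ahead of it; z points along the fingers, y is the line along which they close (so a half turn about z gives the same grasp; the last joint's range is limited). The gripper opens to 85 mm and grips with 20 to 120 N. Pads are 22 mm wide; open, the fingers measure 114 mm over their backs; the gripper's body (76 mm by 85 mm) begins 54 mm behind the grasp point. The pads swing forward as they close: fully open they stand 13 mm farther back than shut.
Start: joints at [1.485, 0.255, 0.108, 0, -1.424, -0.285], TCP at [0.199, 0.513, 0.253] pointing down, gripper open.
Joint ranges: [-2.95, 2.95], [-1.21, 1.97], [-1.09, 1.5], [-2.87, 1.71], [-2.94, -0.07], [-3.05, 3.05]. Speed limits (rad/s): [2.57, 2.57, 3.14, 3.14, 3.14, 3.14].

## Interface

Orientations are given as a unit quaternion [w, x, y, z].
In Python, from rig import robot gives the robot as it stands.
- The arm moves only by the tool servo_tool, never from a script. Its argument "commands" is text: rows parted by semicolons, each of 6 numbers parted by spaces: the shift along the tool's x, y, z scaled (see below), then the turn, a rotation vector about the tool's x, y, z scaled (see below). A call has 1 to 12 rows; each row shifts and turns the commanded pose from where the row before left it, along the tool's axes as they then stand; what a row does not reach is not made up. The controller multiplies each number of a shift by 0.2 m and each number of a turn by pi rad. A row lasts 1/12 s, in which the tool goes at most 41.7 mm and 7.16 degrees, less where a joint would pass 70% of its speed; a pose out of reach is approached as far as the arm can. A call with a number of a shift or a turn outside -1 to 1 is refused whole. A call with a gripper value outside its range is refused whole. "grip" is the closure, from -1 (fully open) to 1 (shut), set as the call begins (left out, the last holds). The fingers move at their own pace and stop on an object; "grip_force" is the grip in N (left out, the last holds). Time passes only in rows, so rows that do not move let the fingers close. It gives the time, the measured TCP pose, the force, the opening and the grip force at its end, in the units of the state.
- robot.get_state(): the state, without advancing time (a new reading comes with each control period).
- robot.camera(name): name is "scene" or "top" or "wrist"; returns a dict with "img" (400x640x3 uint8, red, green, blue), "depth" (400x640 float32, m along the optical axis (not along the pixel's ray), 0 where there is no reading), "fx", "fy", "cx", "cy" (pixels), "origin" and "orientation" of the camera in the world; the wrist camera has in their place "mount" (4x4, takes a point from camera to tool coordinates, whose origin is the TCP and whose axes are the flange's). Camera axes: x right, y down, z forward; pixel columns grow to the right and rows downward; lengths in m; the calibration is good to about 2 mm. The wrist camera is an equidistant fisheye: a pixel r from the principal point sees the ray r / f radians off the axis. A picture is of the moment at which its call begins: read the wrist's pose just before it.
- robot.finish_job(): hands the job in; it is judged then, once.
The state is a dict: "t": time; "qpos": joint angles; "qd": joint speeds; "joint_efforts": joint torques, N m; "ee_pos": TCP position; "tcp_rot": TCP orientation; "contact_force": force on the tool from outside, world axes, zero at the start; "torque": the same for the moment, N m; "opening": finger opening in m; "grip_force": force on a finger pad.
Only numpy, scipy, OpenCV 4.12 (cv2) and the standard library are available. Lean on these libraries where they do the work, as an engineer would, in place of code of your own. Each camera call takes 0.05 s, during which the arm holds its last target. There are 200 camera calls.

## Task

The small white grinding insert is stuck in the lower end of the leaning wooden mill tube. Take the ejector rod out of its wooden block by its handle, push it down through the tube from the upper end until the insert drops into the bowl and the rod's collar rests on the tube's rim, and leave the rod there. Leave the bowl standing where it is and do not disturb the other things on the table.

Things in the scene. Friction and masses are not known exactly. Their poses are not given: they have to be found in the camera images.
- stand: fixed dark steel stand: base plate 90 x 120 x 12 mm with a post 96 mm high that carries the mill tube. Origin: centre of the underside of the base plate, on the table. x points from the post towards the bowl (roughly away from the robot), z up. It stands at the left or at the right, turned up to about 20 degrees either way.
- mill: wooden tube fixed to the stand, 70 mm long, 42 mm outside, bore 30 mm open at both ends, dark clamp band round its middle. It leans 35 degrees from vertical: upper mouth towards the robot, lower mouth away from it over the bowl. Origin: centre of the lower mouth, 75 mm above the table. z: along the bore from the lower to the upper mouth (its centre at z = 70 mm); y is level.
- insert_center (a point): centre of the grinding insert, a loose white ceramic cylinder 28 mm in diameter, 26 mm long, 50 g. It sits in the lower end of the bore, its foot 4 mm outside the lower mouth, its upper face 22 mm inside, held by the friction of two steel spring clips in the bore's sides; about 5 to 9 N along the bore drives it out; then it falls into the bowl.
- bowl: white rice bowl, 115 mm across the rim, 52 mm high, loose, standing on the table under the lower mouth. Origin: centre of its underside.
- block: fixed wooden block 80 x 80 x 50 mm with one upright hole of 25 mm, 42 mm deep, in its middle, in which the rod stands. Origin: centre of its underside.
- rod: ejector rod, loose, 180 g, 150 mm long, upright in the block, handle up. Origin: centre of its lower end; z along it to the handle. z 0-82 mm: steel shaft 22 mm thick (lowest 10 mm tapered to 12); 82-88: collar 48 mm across; 88-150: dark wooden handle 26 x 26 mm, flats facing its x and y. The shaft passes the clips freely; collar on the upper rim, its end stands 12 mm out of the lower mouth.
- rod_collar (a point): centre of the underside of the rod's collar, 82 mm up the rod's axis.
- spice_jar: bystander: spice jar with a dark cap, 41 mm across, 105 mm high, loose, near the middle between stand and block. Origin: centre of its underside.
- salt: bystander: shaker with a metal top, 44 mm across, 90 mm high, loose, in front of the middle. Origin: centre of its underside.
- pepper: bystander: the same kind of shaker, loose, at the left of the table. Origin: centre of its underside.
- spoon: bystander: teaspoon 135 mm long, loose, at the right of the table. Origin: centre of its underside.
- mug: bystander: striped mug 92 x 127 x 95 mm, fixed, standing mouth down behind the middle. Origin: centre of its underside.

How it is judged:
By the outcome, as a careful person would: the job done as asked, in the order asked, and still so for the second after the job is handed in, with the robot touching nothing.
It also fails if it takes over 38 s, if anything falls off the work surface, if the arm or the gripper's body presses on something with over 40 N, if the wrist force passes 120 N, or if a joint passes its speed limit or range.

## Working session

There is one attempt and no reset: what is moved stays moved. The work goes in short steps, Python scripts to look and compute and a tool call to move; the robot and the scene stay as the last step left them, time stands still between calls to the robot, and variables do not carry over. Pictures are saved under pics/ and viewed, at most 10 in all, crops included, and the job is handed in when it is done.

Besides the shell and the picture viewer there is one more tool, called after ">>>" as name(argument=value, ...) on one line, values as JSON. servo_tool: Moves the arm, as the interface text tells. Shifts and turns lie within -1 to 1; 1 stands for 0.2 m of shift or pi rad of turn. Its arguments: {"type":"object","properties":{"commands":{"type":"string"},"grip":{"type":"number"},"grip_force":{"type":"number"}},"required":["commands"]}

```bash
mkdir -p pics; ls
cat > h.py <<'E'
import numpy as np, cv2
from scipy.spatial.transform import Rotation as R
def rot(q): return R.from_quat(np.r_[q[1:],q[0]])
def cloud(c):
    d=c["depth"]; v,u=np.mgrid[:d.shape[0],:d.shape[1]]
    p=np.stack([(u-c["cx"])/c["fx"]*d,(v-c["cy"])/c["fy"]*d,d],-1)
    w=rot(c["orientation"]).apply(p.reshape(-1,3)).reshape(p.shape)+c["origin"]
    w[d==0]=np.nan
    return w
def save(n,img): cv2.imwrite(n,img[...,::-1])
E
python3 - <<'E'
from h import *; from rig import robot
for n in ["scene","top"]:
    c=robot.camera(n); np.savez(n+".npz",**c); save(f"pics/{n}.png",c["img"])
    print(n,c["origin"],c["orientation"],c["fx"],c["cx"],c["cy"])
print(robot.get_state())
E
```

```text
pics
scene [-0.09201563 -0.36261466  1.05985019] [-0.27948802  0.82228828 -0.46644548  0.16780064] 398.0851453031276 318.44070757489374 204.0084595807213
top [0.42279788 0.02156859 1.5021496 ] [ 0.03640612 -0.69826415  0.71333926 -0.04742228] 437.50198245403516 323.79881733539014 204.83879544974621
{'t': 0.1, 'qpos': array([ 1.48461445e+00,  2.55668432e-01,  1.07159339e-01, -4.04004958e-04,
       -1.42389733e+00, -2.84575148e-01]), 'qd': array([ 1.04713787e-04, -1.57096423e-05,  3.05606502e-03,  2.53457247e-03,
       -4.37412772e-05, -2.16904923e-03]), 'joint_efforts': array([-1.83582277e-03, -3.87605917e+01,  2.38474274e+01,  5.37782952e+00,
       -3.82103724e-03, -8.43957224e-06]), 'ee_pos': array([0.19909729, 0.51227633, 0.25250926]), 'tcp_rot': array([ 8.20878297e-04,  9.82860736e-01, -1.84347729e-01, -1.19093558e-04]), 'contact_force': array([ 0.44757832,  0.86681965, -0.45346337]), 'torque': array([-0.0351373 ,  0.02136886, -0.01174537]), 'grip_force': 0.0, 'opening': 0.08551342266033986}
```

View pics/scene.png

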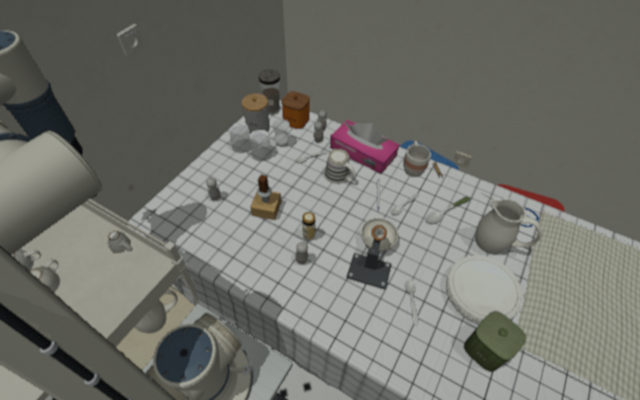

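View pics/top.png

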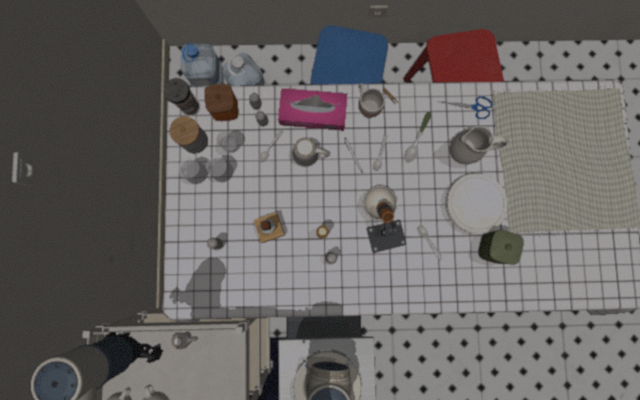

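The top view shows the block and rod at (268,226), the spice jar at (322,231), salt at (331,257), the stand at (387,236) with the tube at (386,213), and the bowl at (380,202). In the scene view the rod is at (265,190) and the tube at (378,238). Next I measure from depth in both views.

Run:
```python
from h import *
C={n:dict(np.load(n+".npz")) for n in ["scene","top"]}
W={n:cloud(C[n]) for n in C}
def at(n,u,v): return W[n][v,u]
print("block",at("top",268,226),"stand",at("top",387,236),"bowl",at("top",370,200),"tube",at("top",386,213),"rod sc",at("scene",265,182),"tube sc",at("scene",379,231))
b=at("top",268,226)[:2]; s=at("top",387,236)[:2]
for n in W:
    w=W[n]
    def sel(c,r,z0,z1): 
        m=(np.hypot(w[...,0]-c[0],w[...,1]-c[1])<r)&(w[...,2]>z0)&(w[...,2]<z1); return w[m]
    print(n,"table z",np.nanmedian(sel(b,.15,-.02,.02)[:,2]))
    p=sel(b,.07,.035,.065); 
    r=cv2.minAreaRect((p[:,:2]*1000).astype(np.float32)); print(" blocktop",len(p),r,np.median(p[:,2]))
    for lo,hi in [(.08,.1),(.1,.15),(.15,.2)]:
        p=sel(b,.05,lo,hi); print(" rod",lo,len(p),p.mean(0) if len(p) else '',p.max(0) if len(p) else '')
    p=sel(s,.09,.006,.03); r=cv2.minAreaRect((p[:,:2]*1000).astype(np.float32)); print(" plate",len(p),r,np.median(p[:,2]))
    p=sel(s,.14,.11,.2); print(" tube",len(p),p.mean(0),p.min(0),p.max(0))
S=C["scene"]["img"];T=C["top"]["img"]
a=[cv2.resize(x,(400,300),interpolation=cv2.INTER_CUBIC) for x in (S[165:225,225:305],S[205:295,325:445],T[200:260,230:310],T[175:265,325:445])]
save("pics/crops.png",np.vstack([np.hstack(a[:2]),np.hstack(a[2:])]))
```

```text
block [0.52127702 0.17224824 0.15221969] stand [ 0.48868507 -0.21632813  0.01433332] bowl [ 0.61287952 -0.16222192  0.01804262] tube [ 0.55989409 -0.20371439  0.09123096] rod sc [0.51856943 0.17022274 0.14763747] tube sc [ 0.57153059 -0.1940122   0.09451344]
scene table z -0.001658041281363487
 blocktop 446 ((521.7459716796875, 182.68927001953125), (85.08555603027344, 81.9538345336914), 18.586612701416016) 0.048397417875961635
 rod 0.08 83 [0.51536407 0.17610651 0.09441218] [0.54285346 0.20800234 0.09999136]
 rod 0.1 110 [0.51517355 0.1767929  0.12513581] [0.53605937 0.19391838 0.1487959 ]
 rod 0.15 64 [0.51985461 0.18102979 0.15561998] [0.53480069 0.19420726 0.1605583 ]
 plate 994 ((506.5069885253906, -208.9310302734375), (134.6384735107422, 120.01307678222656), 13.016999244689941) 0.010863848143111143
 tube 104 [ 0.54577373 -0.20080398  0.12825595] [ 0.52291629 -0.22151643  0.11063645] [ 0.57465519 -0.17673667  0.14388975]
top table z -0.0003551378161563701
 blocktop 427 ((526.9594116210938, 183.93191528320312), (80.72067260742188, 80.8568344116211), 17.52879524230957) 0.0503495907314222
 rod 0.08 73 [0.52339214 0.17852084 0.09493661] [0.54813184 0.20780608 0.09954366]
 rod 0.1 26 [0.52062505 0.1772359  0.12172394] [0.54466007 0.2003579  0.148961  ]
 rod 0.15 72 [0.52697493 0.18324594 0.15783555] [0.53982151 0.19669034 0.16352929]
 plate 827 ((487.9091796875, -208.2418212890625), (169.39889526367188, 158.40057373046875), 35.70589065551758) 0.01208128367328265
 tube 185 [ 0.55751049 -0.19680831  0.12603155] [ 0.52805786 -0.21994173  0.11006394] [ 0.58699989 -0.1744373   0.14569624]
```

View pics/crops.png

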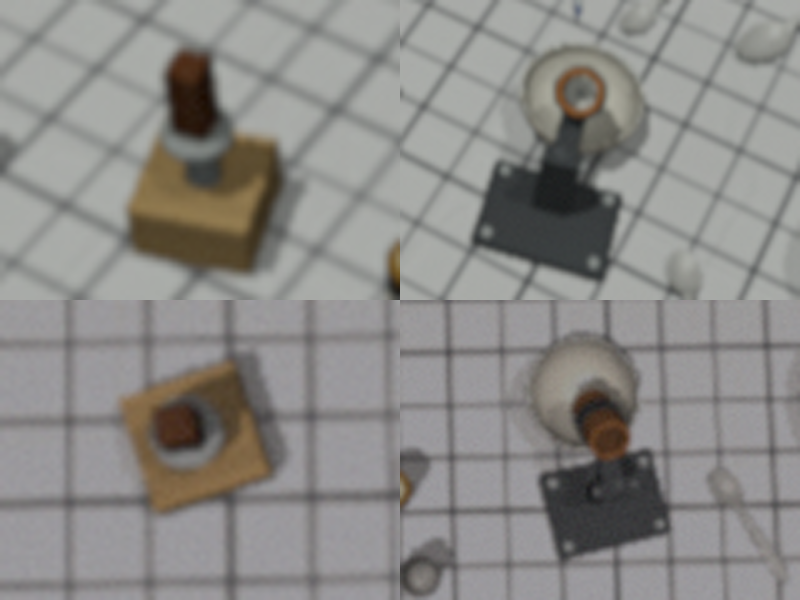

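The crops confirm the layout. The handle top is at z≈0.158 and the block centre is near (0.525,0.183). The tube's upper mouth is near (0.54,-0.20,0.13). I move the wrist camera over the block for a close view.

>>> servo_tool(commands="0.166 0.083 -0.033 0 0 0;0.166 0.083 -0.033 0 0 0;0.166 0.083 -0.033 0 0 0;0.166 0.083 -0.033 0 0 0;0.166 0.083 -0.033 0 0 0;0.166 0.083 -0.033 0 0 0;0.166 0.083 -0.033 0 0 0;0.166 0.083 -0.033 0 0 0;0.166 0.083 -0.033 0 0 0;0.166 0.083 -0.033 0 0 0;0.166 0.083 -0.033 0 0 0;0.166 0.083 -0.033 0 0 0", grip=-1)

```text
t: 1.1
ee_pos: [0.4991, 0.181, 0.3325]
tcp_rot: [0.0, 0.983, -0.184, -0.0]
contact_force: [1.4, 1.2, -0.4]
opening: 0.085
grip_force: 0.0
```

Run:
```python
from h import *; from rig import robot
s=robot.get_state(); c=robot.camera("wrist"); np.savez("w1.npz",pos=s["ee_pos"],q=s["tcp_rot"],**c)
save("pics/w1.png",c["img"]); print(s["t"],s["ee_pos"],s["tcp_rot"],np.abs(s["qd"]).max()); print(c["mount"],c["fx"],c["fy"],c["cx"],c["cy"])
```

```text
1.1 [0.49912833 0.18095418 0.33248898] [ 1.24590041e-04  9.82872652e-01 -1.84285726e-01 -3.23497562e-04] 0.8826021184331307
[[ 2.91880777e-04 -9.57921579e-01 -2.87029899e-01  7.34561130e-02]
 [ 9.99999484e-01  3.59291471e-07  1.01570065e-03 -3.19441395e-04]
 [-9.72858440e-04 -2.87030047e-01  9.57921085e-01 -1.21255328e-01]
 [ 0.00000000e+00  0.00000000e+00  0.00000000e+00  1.00000000e+00]] 309.70691628693146 309.70691628693146 321.02412530384805 199.41424927199697
```

View pics/w1.png

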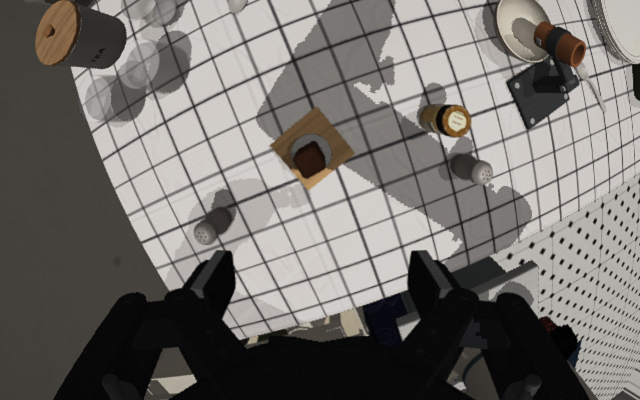

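The wrist view shows the handle top at (311,159) on the block, the jar at (455,121), and the stand at (540,93). I build a wrist cloud and fit the handle's position and yaw, and the block.

```bash
cat >> h.py <<'E'
def wcloud(c):
    d=c["depth"]; v,u=np.mgrid[:d.shape[0],:d.shape[1]]
    x=(u-c["cx"])/c["fx"]; y=(v-c["cy"])/c["fy"]; th=np.hypot(x,y)+1e-9
    t=np.tan(np.minimum(th,1.5))
    p=np.stack([x/th*t*d,y/th*t*d,d],-1).reshape(-1,3)
    p=p@c["mount"][:3,:3].T+c["mount"][:3,3]
    w=(rot(c["q"]).apply(p)+c["pos"]).reshape(d.shape+(3,)); w[d==0]=np.nan
    return w
def sel(w,c,r,z0,z1): return w[(np.hypot(w[...,0]-c[0],w[...,1]-c[1])<r)&(w[...,2]>z0)&(w[...,2]<z1)]
def rect(p): return cv2.minAreaRect((p[:,:2]*1000).astype(np.float32))
E
python3 - <<'E'
from h import *
c=dict(np.load("w1.npz")); w=wcloud(c)
b=(.525,.183)
print("table",np.nanmedian(sel(w,b,.15,-.02,.02)[:,2]))
p=sel(w,b,.07,.044,.056); print("block",len(p),np.median(p[:,2]),rect(p))
p=sel(w,b,.05,.150,.17); print("handle",len(p),np.median(p[:,2]),rect(p))
p=sel(w,b,.05,.085,.102); print("collar",len(p),np.median(p[:,2]),rect(p),cv2.minEnclosingCircle((p[:,:2]*1000).astype(np.float32)))
for n,x in (("top",cloud(dict(np.load("top.npz")))),):
    p=sel(x,b,.05,.150,.17); print(n,rect(p))
s=(.49,-.21)
p=sel(w,s,.09,.008,.017); print("plate",len(p),np.median(p[:,2]),rect(p))
E
```

```text
table 0.00014067614393670214
block 2314 0.05062949337588299 ((523.415771484375, 184.14056396484375), (81.1064224243164, 81.07246398925781), 17.952495574951172)
handle 688 0.15816647437131526 ((523.8118896484375, 184.17967224121094), (26.426427841186523, 27.042400360107422), 10.04101848602295)
collar 514 0.09654327597449176 ((526.4130859375, 182.5658721923828), (47.152557373046875, 41.03409194946289), 54.46175003051758) ((523.6071166992188, 183.88209533691406), 24.148935317993164)
top ((527.0811767578125, 184.09451293945312), (25.246000289916992, 24.94278335571289), 1.0016992092132568)
plate 2177 0.013004580765132723 ((510.9812316894531, -206.47264099121094), (137.1093292236328, 121.18741607666016), 13.167116165161133)
```

Handle: centre (0.5238,0.1842), top z 0.158, flats at 10°. The sizes match (26–27 mm handle, 24 mm collar radius, 81 mm block). I turn the tool and go above it, then check again.

>>> servo_tool(commands="0.055 -0.03 0.075 0 0 0;0.055 -0.03 0.075 0 0 0;0 0 0.075 0 0 -0.029;0 0 0.075 0 0 -0.029;0 0 0.075 0 0 -0.029;0 0 0.075 0 0 -0.029;0 0 0.075 0 0 -0.029;0 0 0.075 0 0 -0.028;0 0 0 0 0 0")

```text
t: 1.9
ee_pos: [0.5214, 0.1852, 0.2088]
tcp_rot: [0.001, 0.996, 0.088, -0.003]
contact_force: [-0.1, -0.6, -0.1]
opening: 0.0855
grip_force: 0.0
```

Run:
```python
from h import *; from rig import robot
s=robot.get_state(); c=robot.camera("wrist"); c=dict(c,pos=s["ee_pos"],q=s["tcp_rot"]); np.savez("w2.npz",**c)
print(s["t"],s["ee_pos"],rot(s["tcp_rot"]).as_matrix().round(4),s["qpos"].round(3),np.abs(s["qd"]).max())
w=wcloud(c); b=(.524,.184)
p=sel(w,b,.05,.150,.17); print("handle",len(p),np.median(p[:,2]),rect(p))
p=sel(w,b,.05,.085,.102); print("collar",cv2.minEnclosingCircle((p[:,:2]*1000).astype(np.float32)))
save("pics/w2.png",c["img"])
```

```text
1.9 [0.52138389 0.18522851 0.20877686] [[ 0.9846  0.1745 -0.0064]
 [ 0.1745 -0.9847 -0.0026]
 [-0.0067  0.0014 -1.    ]] [ 0.623  0.283  0.033 -0.002 -1.328  1.123] 0.15172561868037587
handle 1733 0.15818669550651665 ((524.6953125, 184.30169677734375), (25.210464477539062, 26.105539321899414), 9.616143226623535)
collar ((524.1154174804688, 184.46412658691406), 24.088390350341797)
```

View pics/w2.png

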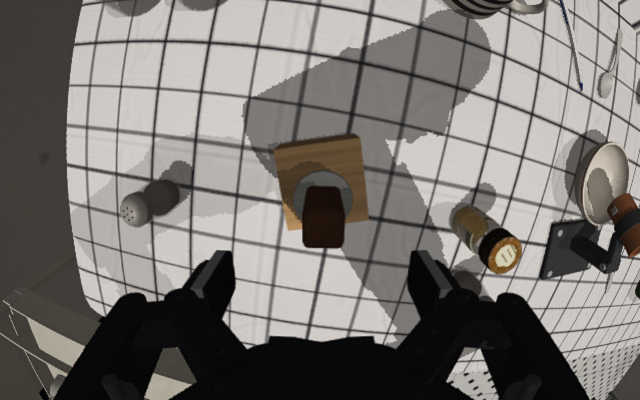

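The handle at (323,217) is centred between the fingers, and its repeat measurement agrees within 1 mm. I descend.

>>> servo_tool(commands="0.005 0.01 0.08 0 0 0;0 0 0.1 0 0 0;0 0 0.1 0 0 0;0 0 0.09 0 0 0;0 0 0.06 0 0 0;0 0 0 0 0 0;0 0 0 0 0 0;0 0 0 0 0 0")

```text
t: 2.62
ee_pos: [0.5256, 0.1845, 0.1282]
tcp_rot: [-0.0, 0.996, 0.086, 0.001]
contact_force: [-0.8, -0.6, 0.9]
opening: 0.0854
grip_force: 0.0
```

>>> servo_tool(commands="-0.005 0 0.02 0 0 0;0 0 0 0 0 0;0 0 0 0 0 0;0 0 0 0 0 0;0 0 0 0 0 0;0 0 0 0 0 0;0 0 0 0 0 0;0 0 0 0 0 0", grip=1, grip_force=70)

```text
t: 3.28
ee_pos: [0.5239, 0.184, 0.1229]
tcp_rot: [-0.0, 0.996, 0.086, 0.0]
contact_force: [-0.0, 0.3, 3.1]
opening: 0.0253
grip_force: 68.2
```

>>> servo_tool(commands="0 0 -0.06 0 0 0;0 0 -0.1 0 0 0;0 0 -0.12 0 0 0;0 0 -0.12 0 0 0;0 0 -0.12 0 0 0;0 0 -0.12 0 0 0;0 0 -0.1 0 0 0;0 0 -0.04 0 0 0;0 0 0 0 0 0;0 0 0 0 0 0")

```text
t: 4.12
ee_pos: [0.5231, 0.1839, 0.2771]
tcp_rot: [-0.0, 0.996, 0.086, -0.001]
contact_force: [-0.5, -0.1, -2.4]
opening: 0.0255
grip_force: 68.6
```

Run:
```python
from h import *; from rig import robot
s=robot.get_state(); c=robot.camera("wrist"); c=dict(c,pos=s["ee_pos"],q=s["tcp_rot"]); np.savez("w3.npz",**c)
print(s["t"],s["ee_pos"],s["tcp_rot"],s["opening"],s["contact_force"])
w=wcloud(c); im=c["img"].astype(int)
R0,G,B=im[...,0],im[...,1],im[...,2]
# stand: plate
wt=cloud(dict(np.load("top.npz"))); it=np.load("top.npz")["img"].astype(int)
for n,x,i in (("wrist1",wcloud(dict(np.load("w1.npz"))),np.load("w1.npz")["img"].astype(int)),("wrist3",w,im),("top",wt,it),("scene",cloud(dict(np.load("scene.npz"))),np.load("scene.npz")["img"].astype(int))):
    dark=(i.max(-1)<90)
    m=dark&(np.hypot(x[...,0]-.49,x[...,1]+.21)<.1)&(abs(x[...,2]-.012)<.005)
    m=cv2.morphologyEx(m.astype(np.uint8),cv2.MORPH_OPEN,np.ones((3,3)))>0
    p=x[m]; print(n,len(p),np.median(p[:,2]) if len(p) else '',rect(p) if len(p) else '')
    p=sel(x,(.545,-.2),.08,.085,.2); 
    if len(p)>10: print("  tube",len(p),p.mean(0),p.max(0))
save("pics/w3.png",c["img"])
```

```text
4.1167 [0.52312307 0.18393838 0.2771244 ] [-4.94240639e-05  9.96276772e-01  8.62071795e-02 -9.55756330e-04] 0.02549445102875618 [-0.46429233 -0.14563945 -2.40527743]
wrist1 1996 0.012906294261401913 ((488.07440185546875, -209.65335083007812), (88.90534973144531, 116.6640396118164), 12.41615104675293)
  tube 1896 [ 0.5476236  -0.1907515   0.11106951] [ 0.59712093 -0.16958091  0.1454106 ]
wrist3 1774 0.012960020027375202 ((488.59722900390625, -211.25033569335938), (88.29882049560547, 119.6288833618164), 12.49297046661377)
  tube 1866 [ 0.54915624 -0.18887911  0.11018016] [ 0.59763466 -0.16960488  0.14545026]
top 474 0.012078167223755987 ((489.96783447265625, -213.38436889648438), (87.46205139160156, 116.54097747802734), 13.74295711517334)
  tube 377 [ 0.54645082 -0.19871544  0.11106787] [ 0.599896   -0.17167165  0.14569624]
scene 765 0.01084446566323094 ((486.5312194824219, -213.6202392578125), (91.04231262207031, 115.40316009521484), 12.439887046813965)
  tube 352 [ 0.53239433 -0.20336903  0.10410417] [ 0.58020009 -0.17528266  0.14388975]
```

View pics/w3.png

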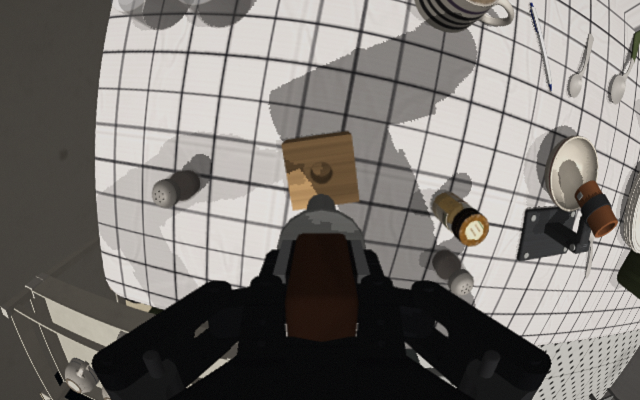

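The rod is out and held, and the hole at (320,172) is empty. The stand is yawed 12.5°. I fit the tube's axis, with its known radius and tilt, to the clouds.

```bash
cat >> h.py <<'E'
from scipy.optimize import least_squares
def fit(x,img,r=.0212,free=False,c0=(.545,-.203,.132)):
    i=img.astype(int); m=(i[...,0]-i[...,2]>25)&(i[...,0]>1.35*i[...,2])&(np.linalg.norm(x-np.array([.565,-.2,.105]),axis=-1)<.075)
    p=x[m]; out=[]
    def ax(yaw,t): return np.array([-np.sin(t)*np.cos(yaw),-np.sin(t)*np.sin(yaw),np.cos(t)])
    # points: either side surface (radius r) or upper face (axial 0); residual is the smaller
    def f(q):
        a=ax(q[3],q[4]) if free else ax(np.radians(12.5),np.radians(35))
        d=p-q[:3]; h=d@a; rr=np.linalg.norm(d-h[:,None]*a,axis=1)
        e=np.where((rr-r>-.003),rr-r,h)
        return e
    q0=list(c0)+([np.radians(12.5),np.radians(35)] if free else [])
    s=least_squares(f,q0,loss="soft_l1",f_scale=.001); return len(p),s.x,np.median(abs(s.fun))
E
python3 - <<'E'
from h import *
for n in ["w1","w3","w2","top","scene"]:
    c=dict(np.load(n+".npz")); x=wcloud(c) if n[0]=="w" else cloud(c)
    for fr in (0,1):
        k,q,e=fit(x,c["img"],free=fr); print(n,k,q[:3].round(4),np.degrees(q[3:]).round(1),e.round(5))
E
```

```text
w1 935 [ 0.543  -0.201   0.1303] [] 0.00087
w1 935 [ 0.5432 -0.2013  0.1303] [14.1 34.7] 0.00089
w3 969 [ 0.5428 -0.2009  0.1308] [] 0.00069
w3 969 [ 0.5428 -0.201   0.1308] [13.1 35. ] 0.00068
w2 772 [ 0.5421 -0.2011  0.1319] [] 0.0007
w2 772 [ 0.5424 -0.201   0.1321] [12.6 34.6] 0.00068
top 179 [ 0.5497 -0.2004  0.124 ] [] 0.00261
top 179 [ 0.5489 -0.2006  0.1237] [14.5 36.9] 0.00251
scene 101 [ 0.5439 -0.2039  0.1325] [] 0.00156
scene 101 [ 0.5441 -0.2036  0.1324] [ 4.2 35.2] 0.0015
```

The mouth centre is (0.5427,-0.201,0.1315) from three wrist views, which agree within 1–2 mm. The expected height is 0.132. I carry the rod over, then tilt.

>>> servo_tool(commands="-0.0565 0.161 0 0 0 0;-0.0565 0.161 0 0 0 0;-0.0565 0.161 0 0 0 0;-0.0565 0.161 0 0 0 0;-0.0565 0.161 0 0 0 0;-0.0565 0.161 0 0 0 0;-0.0565 0.161 0 0 0 0;-0.0565 0.161 0 0 0 0;-0.0565 0.161 0 0 0 0;-0.0565 0.161 0 0 0 0;-0.0565 0.161 0 0 0 0;-0.0565 0.161 0 0 0 0")

```text
t: 5.17
ee_pos: [0.4551, -0.2213, 0.2766]
tcp_rot: [-0.001, 0.996, 0.086, -0.002]
contact_force: [0.9, 0.3, -1.9]
opening: 0.0254
grip_force: 68.8
```

>>> servo_tool(commands="0 0 0 0 0 -0.0144;0 0 0 0 0.032 0;0 0 0 0 0.0325 0;0 0 0 0 0.0325 0;0 0 0 0 0.0325 0;0 0 0 0 0.0325 0;0 0 0 0 0.0325 0;0 0 0 0 0 0;0 0 0 0 0 0;0 0 0 0 0 0")

```text
t: 6.0
ee_pos: [0.4561, -0.2204, 0.2775]
tcp_rot: [-0.033, 0.949, 0.103, 0.297]
contact_force: [0.5, 0.1, -1.6]
opening: 0.0252
grip_force: 69.4
```

```bash
cat > m.py <<'E'
from h import *; from rig import robot; import sys
n=sys.argv[1]
s=robot.get_state(); c=robot.camera("wrist"); c=dict(c,pos=s["ee_pos"],q=s["tcp_rot"]); np.savez(n+".npz",**c)
M=rot(s["tcp_rot"]).as_matrix()
print(s["t"],s["ee_pos"].round(4),M.round(4).tolist(),s["qpos"].round(3),s["contact_force"].round(1),np.abs(s["qd"]).max())
save(f"pics/{n}.png",c["img"])
x=wcloud(c); 
try:
  for fr in (0,1):
    k,q,e=fit(x,c["img"],free=fr); print(k,q[:3].round(4),np.degrees(q[3:]).round(1),e.round(5))
except Exception as e: print(e)
# rod axis in tool frame: collar / shaft points
p=(x.reshape(-1,3)-c["pos"])@M
def rng(z0,z1): 
    k=(p[:,2]>z0)&(p[:,2]<z1)&(np.hypot(p[:,0],p[:,1])<.035); return p[k]
for z0,z1 in ((.045,.06),(.06,.08),(.08,.1),(.1,.114)):
    g=rng(z0,z1)
    if len(g)>5:
        f=least_squares(lambda v:np.hypot(g[:,0]-v[0],g[:,1]-v[1])-.011,[0,0],loss="soft_l1",f_scale=.001); print("shaft",z0,len(g),f.x.round(4),np.median(abs(f.fun)).round(4))
g=p[(p[:,2]<.16)&(p[:,2]>.03)&(np.hypot(p[:,0],p[:,1])<.02)]; print("tip z",np.percentile(g[:,2],[50,99]) if len(g) else '')
a=np.array([-.560,-.1241,.819]);m=np.array([.5427,-.201,.1315])
a/=np.linalg.norm(a)
print("mouth in tool frame",(m-c["pos"])@M,"axis",a@M)
E
python3 m.py w4
```

```text
6.0 [ 0.4561 -0.2204  0.2775] [[0.8018, 0.2158, 0.5573], [0.1767, -0.9764, 0.1238], [0.5709, -0.0007, -0.821]] [-0.389 -0.085 -0.209 -0.407 -0.968  2.328] [ 0.5  0.1 -1.6] 0.01998480620947335
727 [ 0.5408 -0.201   0.1315] [] 0.00092
727 [ 0.5409 -0.2016  0.1302] [ 5.9 38.8] 0.0013
shaft 0.06 65 [-0.0001 -0.0001] 0.0002
shaft 0.08 224 [-0.0002 -0.0001] 0.0002
shaft 0.1 38 [-0.0001 -0.0002] 0.0002
tip z [0.088427   0.10384813]
mouth in tool frame [-1.04831997e-02 -9.76495395e-05  1.70590801e-01] axis [-3.35903194e-03 -2.61498718e-04 -9.99994324e-01]
```

View pics/w4.png

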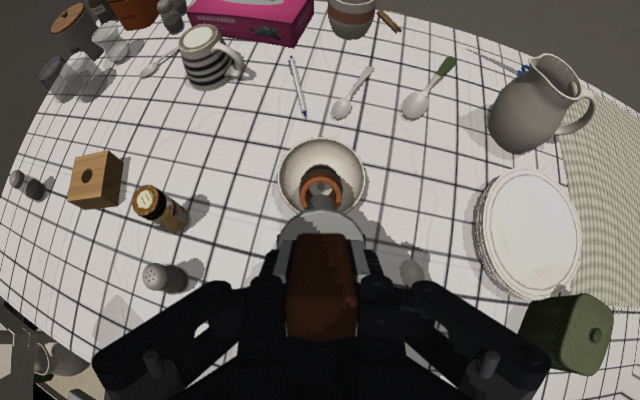

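The rod (318,190) lines up with the tube mouth (322,185) in the picture. The rod axis sits on the tool axis to within 0.2 mm, so I need about -11 mm in tool x. I move closer and re-measure.

>>> servo_tool(commands="-0.0275 0 0.05 0 -0.0005 0;-0.0275 0 0.05 0 -0.0005 0;0 0 0.05 0 0 0;0 0 0.05 0 0 0;0 0 0 0 0 0;0 0 0 0 0 0;0 0 0 0 0 0")

```text
t: 6.63
ee_pos: [0.4703, -0.2171, 0.2395]
tcp_rot: [-0.032, 0.948, 0.104, 0.298]
contact_force: [-0.3, 0.2, -2.2]
opening: 0.0252
grip_force: 69.4
```

```bash
python3 m.py w5; python3 -c "
import cv2;i=cv2.imread('pics/w5.png')[110:270,220:420];cv2.imwrite('pics/w5c.png',cv2.resize(i,(750,600),interpolation=cv2.INTER_CUBIC))"
```

```text
6.6333 [ 0.4703 -0.2171  0.2395] [[0.8013, 0.2166, 0.5576], [0.178, -0.9763, 0.1234], [0.5711, 0.0004, -0.8209]] [-0.369 -0.042 -0.263 -0.426 -0.872  2.354] [-0.3  0.2 -2.2] 0.012586351355925698
953 [ 0.5409 -0.2015  0.1315] [] 0.00099
953 [ 0.5421 -0.2029  0.13  ] [ 6.3 38.4] 0.00152
shaft 0.06 67 [-0.0001 -0.0001] 0.0002
shaft 0.08 221 [-0.0002 -0.0002] 0.0002
shaft 0.1 40 [-0.0001 -0.0001] 0.0002
tip z [0.12913842 0.15754945]
mouth in tool frame [-7.85039795e-04 -1.11501661e-04  1.31076696e-01] axis [-3.10844838e-03  1.47705098e-04 -9.99995158e-01]
```

View pics/w5c.png

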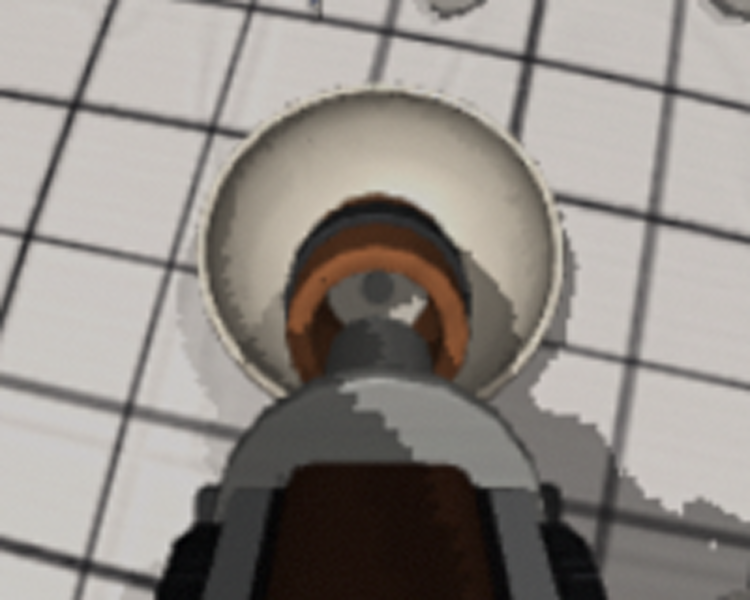

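The tip at about (380,330) in the crop is centred in the mouth sideways, with about 1 mm left in x. I enter 30 mm.

>>> servo_tool(commands="-0.0065 0 0 0 0.001 0;0 0 0.04 0 0 0;0 0 0.04 0 0 0;0 0 0.04 0 0 0;0 0 0.04 0 0 0;0 0 0.04 0 0 0;0 0 0.03 0 0 0;0 0 0 0 0 0;0 0 0 0 0 0")

```text
t: 7.43
ee_pos: [0.4948, -0.2115, 0.2004]
tcp_rot: [-0.033, 0.948, 0.104, 0.299]
contact_force: [0.2, 0.1, -2.3]
opening: 0.0255
grip_force: 69.4
```

```bash
python3 m.py w6 | tail -4; python3 -c "
from rig import robot;s=robot.get_state();print(s['ee_pos'],s['contact_force'],s['torque'])"
```

```text
shaft 0.08 1115 [ 0.0098 -0.0005] 0.0031
shaft 0.1 526 [ 0.0121 -0.0003] 0.0033
tip z [0.0830526  0.13204379]
mouth in tool frame [0.00072496 0.00015797 0.08459795] axis [-8.33394637e-04 -4.81628675e-04 -9.99999537e-01]
[ 0.49482028 -0.21164712  0.20096757] [ 0.03552887 -0.26488298 -1.41246347] [-0.43997243  2.06685638 -0.06592919]
```

No contact so far and the tip is 30 mm in. I push on slowly, with about 51 mm left to the rim.

>>> servo_tool(commands="0 0 0.02 0 0 0;0 0 0.02 0 0 0;0 0 0.02 0 0 0;0 0 0.02 0 0 0;0 0 0.02 0 0 0;0 0 0.02 0 0 0;0 0 0 0 0 0")

```text
t: 8.07
ee_pos: [0.5083, -0.2084, 0.1806]
tcp_rot: [-0.033, 0.948, 0.104, 0.299]
contact_force: [-0.6, -0.3, -1.3]
opening: 0.0252
grip_force: 69.7
```

>>> servo_tool(commands="0 0 0.015 0 0 0;0 0 0.015 0 0 0;0 0 0.015 0 0 0;0 0 0.015 0 0 0;0 0 0.015 0 0 0;0 0 0.015 0 0 0;0 0 0 0 0 0;0 0 0 0 0 0")

```text
t: 8.73
ee_pos: [0.5182, -0.2063, 0.1661]
tcp_rot: [-0.033, 0.948, 0.104, 0.299]
contact_force: [-0.0, -0.1, -1.6]
opening: 0.0257
grip_force: 69.6
```

```bash
python3 m.py w7 | tail -1
```

```text
mouth in tool frame [0.00067954 0.00013769 0.04272231] axis [-5.25520121e-04 -3.42382370e-04 -9.99999803e-01]
```

>>> servo_tool(commands="0 0 0.012 0 0 0;0 0 0.012 0 0 0;0 0 0.012 0 0 0;0 0 0 0 0 0;0 0 0 0 0 0")

```text
t: 9.2
ee_pos: [0.5222, -0.2055, 0.1604]
tcp_rot: [-0.033, 0.948, 0.104, 0.299]
contact_force: [-0.2, -0.2, -1.6]
opening: 0.0251
grip_force: 69.6
```

>>> servo_tool(commands="0 0 0.008 0 0 0;0 0 0 0 0 0;0 0 0 0 0 0")

```text
t: 9.45
ee_pos: [0.5232, -0.2054, 0.1597]
tcp_rot: [-0.033, 0.948, 0.104, 0.299]
contact_force: [-3.4, -0.3, 1.2]
opening: 0.0253
grip_force: 69.8
```

```bash
python3 m.py w8 | tail -1;  python3 -c "
import cv2;i=cv2.imread('pics/w8.png')[70:270,195:445];cv2.imwrite('pics/w8c.png',cv2.resize(i,(750,600),interpolation=cv2.INTER_CUBIC))"
```

```text
mouth in tool frame [ 0.00021667 -0.00012208  0.03461439] axis [ 4.49585928e-04  3.94666306e-04 -9.99999821e-01]
```

View pics/w8c.png

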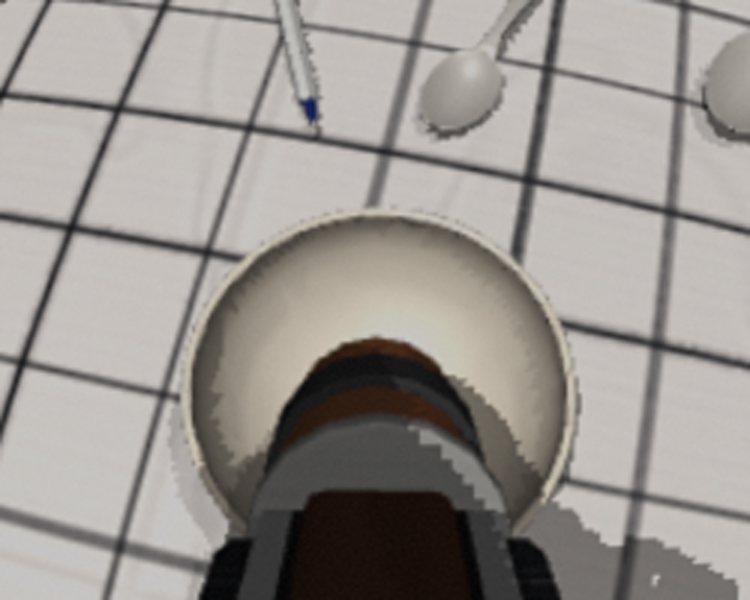

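Force is rising along the bore (~4 N), and the collar at about (375,440) appears to lie on the rim. I press a little more to confirm it is seated.

>>> servo_tool(commands="0 0 0.006 0 0 0;0 0 0 0 0 0;0 0 0 0 0 0")

```text
t: 9.75
ee_pos: [0.5232, -0.2054, 0.1597]
tcp_rot: [-0.032, 0.948, 0.104, 0.299]
contact_force: [-11.8, 2.1, 11.1]
opening: 0.0252
grip_force: 71.7
```

>>> servo_tool(commands="0 0 0.006 0 0 0;0 0 0 0 0 0;0 0 0 0 0 0")

```text
t: 10.0
ee_pos: [0.5232, -0.2054, 0.1597]
tcp_rot: [-0.032, 0.948, 0.105, 0.299]
contact_force: [-21.2, 1.1, 21.2]
opening: 0.0254
grip_force: 73.3
```

The stop is hard: position is unchanged while the force rises, so the collar is seated. I relax the push, open, and back off along the axis.

>>> servo_tool(commands="0 0 -0.006 0 0 0;0 0 -0.005 0 0 0;0 0 0 0 0 0;0 0 0 0 0 0")

```text
t: 10.33
ee_pos: [0.5232, -0.2054, 0.1597]
tcp_rot: [-0.033, 0.948, 0.104, 0.299]
contact_force: [-7.5, 0.9, 5.8]
opening: 0.0249
grip_force: 70.7
```

>>> servo_tool(commands="0 0 0 0 0 0;0 0 0 0 0 0;0 0 0 0 0 0;0 0 0 0 0 0;0 0 0 0 0 0;0 0 0 0 0 0;0 0 0 0 0 0", grip=-1)

```text
t: 10.92
ee_pos: [0.5234, -0.2053, 0.1592]
tcp_rot: [-0.033, 0.948, 0.104, 0.299]
contact_force: [0.2, -0.3, 0.1]
opening: 0.0855
grip_force: 0.0
```

>>> servo_tool(commands="0 0 -0.03 0 0 0;0 0 -0.06 0 0 0;0 0 -0.1 0 0 0;0 0 -0.1 0 0 0;0 0 -0.12 0 0 0;0 0 -0.12 0 0 0;0 0 -0.12 0 0 0;0 0 -0.05 0 0 0;0 0 0 0 0 0;0 0 0 0 0 0")

```text
t: 11.75
ee_pos: [0.4447, -0.2227, 0.2741]
tcp_rot: [-0.033, 0.948, 0.103, 0.3]
contact_force: [0.0, 0.5, -1.3]
opening: 0.0853
grip_force: 0.0
```

```bash
python3 m.py w9 | head -1;  python3 - <<'E'
from h import *; from rig import robot
c=robot.camera("top"); o=np.load("top.npz")["img"]; s=robot.camera("scene")
w=np.load("w9.npz")["img"]
f=lambda x,W,H: cv2.resize(x,(W,H),interpolation=cv2.INTER_CUBIC)
save("pics/fin.png",np.vstack([np.hstack([f(o[170:270,200:420],400,182),f(c["img"][170:270,200:420],400,182)]),np.hstack([f(w,480,300),f(s["img"][200:290,330:430],320,300)])]))
E
```

```text
11.75 [ 0.4447 -0.2227  0.2741] [[0.7992, 0.2155, 0.5612], [0.1765, -0.9765, 0.1236], [0.5746, 0.0002, -0.8184]] [-0.412 -0.098 -0.226 -0.422 -0.97   2.357] [ 0.   0.5 -1.3] 0.03177477043827387
```

View pics/fin.png

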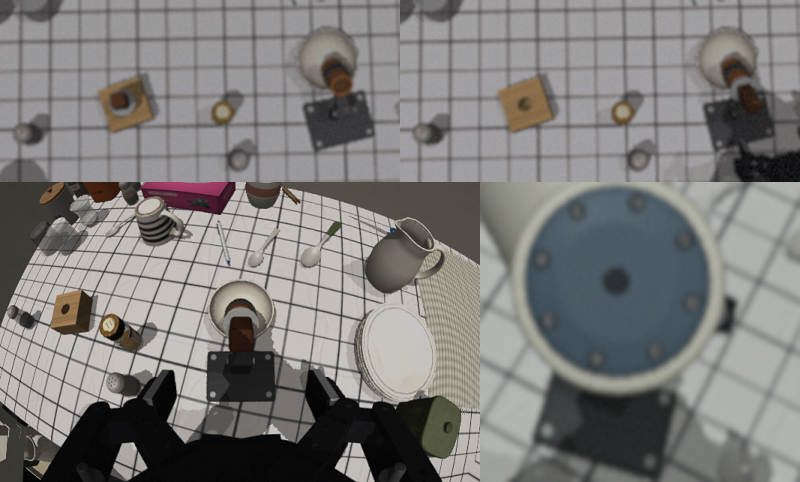

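The views before and after show the rod standing in the tube (242,325), an empty block hole, the bowl unmoved, and the jar and shakers where they were. To confirm the insert lies in the bowl, I look from the far side using depth.

>>> servo_tool(commands="0 0 -0.05 0 -0.0325 0;0 0 -0.05 0 -0.0325 0;0 0 -0.05 0 -0.0325 0;0 0 -0.05 0 -0.0325 0;0 0 -0.05 0 -0.0325 0;0 0 -0.05 0 -0.0325 0;0.15 0 -0.03 0 0 0;0.15 0 -0.03 0 0 0;0.15 0 -0.03 0 0 0;0.15 0 -0.03 0 0 0;0.15 0 -0.03 0 0 0;0 0 0 0 0 0")

```text
t: 12.9
ee_pos: [0.5758, -0.1926, 0.3545]
tcp_rot: [-0.001, 0.994, 0.11, -0.003]
contact_force: [-0.9, 0.2, -1.7]
opening: 0.0852
grip_force: 0.0
```

```bash
cat > b.py <<'E'
from h import *; from rig import robot
s=robot.get_state(); c=robot.camera("wrist"); c=dict(c,pos=s["ee_pos"],q=s["tcp_rot"]); np.savez("w10.npz",**c)
print(s["t"],s["ee_pos"],s["qpos"].round(2))
w=wcloud(c); im=c["img"].astype(int)
w0=wcloud(dict(np.load("w5.npz")))
for n,x in (("before",w0),("now",w)):
    p=sel(x,(.605,-.19),.085,.046,.056); print(n,"rim",len(p),cv2.minEnclosingCircle((p[:,:2]*1000).astype(np.float32)) if len(p) else '')
# height map in bowl, 5 mm cells (mm)
x0,y0=.545,-.25
for ix in range(0,24):
    row=''
    for iy in range(24):
        m=(abs(w[...,0]-x0-.005*ix)<.0025)&(abs(w[...,1]-y0-.005*iy)<.0025)
        row+='%4d'%(np.median(w[m][:,2])*1000) if m.any() else '   .'
    print(row)
E
python3 b.py
```

```text
12.9 [ 0.57578363 -0.1926128   0.35454082] [-0.07  0.38  0.54 -0.   -1.74  1.86]
before rim 821 ((596.3954467773438, -189.44161987304688), 58.062103271484375)
now rim 531 ((596.5916748046875, -189.84231567382812), 58.2838134765625)
   0   0   0   .   . 137 140 142 146 143 143 144 143 144 132   .  48  51   .   .   0   0   0   0
   0   0   0   .   .  51 142 143 145 145 146 147 147 141 128 112  34  41  49  51   .  -1   0 407
   0   0   .   .  51  51 131 141 145 147 146 145 142 137 128 113  29  33  35 360 405 399 399 410
   0   .   .  50  43  37 115 128 137 141 141 140 137 131 123 116  25  27  29 360 365 398 398 416
   0   .  52  50  36  30 113 120 129 133 133 134 130 126 120 112  22  22  26 413 366  51 398 417
   0   .  51  39  31  26  24 117 121 125 127 127 124 123 118 107  20  21  23 413 370 431 400 417
 396 398  52 363  28  24  22 110 116 121 123 123 122 118 112  97  17  18  21 414 372 374 398 433
 419 398 401 363 413  22  19  89 106 114 117 117 116 112 102  93 411 430 430 430 397 395 392  51
 401 398  37 367 413  21  19  17  86 101 109 408 419 419 416 413 414 422 417 412 411  28  35
[... 759 characters left out ...]
3  26  31  39  51   0
   0   0   0  50  39  31  28  24  22  20  19  18  19  19  20  20  22  24  27  31  36  51   0   0
   0   0   0   0  50  39  32  28  26  24  23  22  22  22  22  23  25  27  29  34  49   2   0   0
   0   0   0   0   0  50  40  32  31  28  27  26  25  25  26  28  29  32  38  50   0   0   0   0
   0   0   0   0   0   0  50  47  38  33  32  31  32  30  33  34  38  50  51   0   0   0   0   0
   0   0   0   0   0   0   0   0  51  50  48  41  42  43  42  43  51   1   0   0   0   0   0   0
   0   0   0   0   0   0   0   1   0   0   0  50  50  50   1   0   0   0   0   0   0   0   0   0
   0   0   1   0   0   0   0   0   0   0   0   0   0   0   0   0   0   0   0   0   0   0   0   0
```

The bowl is unmoved (rim centre within 0.5 mm), but the tube hides its middle. I shift forward and tilt back to see under the mouth.

>>> servo_tool(commands="0.13 0 0 0 0 0;0.13 0 0 0 0 0;0.13 0 0 0 -0.03 0;0 0 0 0 -0.035 0;0 0 0 0 -0.035 0;0 0 0 0 -0.035 0;0 0 0 0 0 0;0 0 0 0 0 0")

```text
t: 13.62
ee_pos: [0.644, -0.1787, 0.3506]
tcp_rot: [0.02, 0.978, 0.11, -0.174]
contact_force: [0.3, 0.2, -0.6]
opening: 0.0854
grip_force: 0.0
```

```bash
python3 b.py
```

```text
13.6167 [ 0.64401609 -0.17866734  0.35058374] [ 0.    0.92  1.41  0.11 -2.41  1.86]
before rim 821 ((596.3954467773438, -189.44161987304688), 58.062103271484375)
now rim 639 ((597.3501586914062, -189.8177947998047), 58.23966979980469)
   5   .   .   .   . 137 140 140 146 144 144 145 144 144 136  47  48  50   .   .   .   .   0   0
   .   .   .   .   .  95 140 144 144 145 146 147 146 142 130  33  35  41  47  52   .   .   .   0
   .   .   .   .  52  45 129 140 145 146 146 146 143 137 125 112  28  32  37  45  50   .   .   0
   .   .   .  51  46  35  34 129 136 141 140 141 137 131 121 108  24  27  29  35  43  50   .   .
   .   .   .  48  36  30  29 119 129 133 134 134 129 124 118 103  21  23  25  31  35  47  51   .
   .   .  52  42  32  25  24 111 121 125 126 127 124 122 117 104  19  20  23  26  30  39  49   .
   .   .  46  35  28  24  21 103 115 121 122 123 121 119 111  91  17  18  21  23  27  33  44  50
   .  52  42  32  26  23  19  18 104 113 115 116 114 111 101  86  15  16  19  22  25  30  38  50
   .  52  38  31  25  21  18  16  92  98 104 104 104  99  94  85  14  16  17  20  24  28 
[... 762 characters left out ...]
2  26  29   0 348   0
   0   0   0   1  36  32  28  24  22  20  19  18  18  18  19  20  22  23  25  29   1  24 356 348
   0   0   0   0  19  35  32  28  26  23  22  21  22  22  22  24  25  28   0   0   1   1 347 357
   1   0   0   0   0  45   1  29  29  28  27  26  26  27  27  28  29   0   0  46   0   0   0 358
   1   1   0   0   0   1 350   1   0   1   1   0  15   2   0   0   0   1  46   0   0   0   0 361
   0   0   0   0   0   0 357   1  45   0   1   0   0   0   0   0  46  43   0   0   0   0   0 369
   0   0   0   0   0   0 358   0   0   0   0   1  45  41   1   1   0   0   0   0   0   0 406 405
   0   0   1   0 347 197 360   0   0   0   0   0   0   0   0   0   0   0   0   0   0   0   0 388
```

A flat-topped object at z≈38–40 mm (12 mm bowl floor + 26 mm insert) stands under the mouth: the insert is in the bowl.

```bash
python3 -c "
from rig import robot; print(robot.finish_job())"
```

```text
the job is handed in; nothing more can be done
None
```

The job is handed in at about 14 s: the insert stands in the unmoved bowl, the rod is in the tube with its collar on the rim, and nothing else near the work visibly moved.

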